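# Lock the projector's lens into its bayonet mount

## Task

Fit the lens to the projector: pick the lens up, set it into the mount on top of the projector with its two lugs in the two slots, then press it down gently against the spring and twist it clockwise (seen from above) about a quarter turn to the stop, so that it clicks up into its lock and stays there by itself when you let go. Never force it, keep it upright, and leave the tumbler, remote, disc cases and dust cap alone.

Things in the scene. Friction and masses are not known exactly. Their poses are not given: they have to be found in the camera images.
- lens: Projector lens, dark grey upright round barrel, 87 mm tall, about 0.28 kg, loose, standing on the table. Origin: centre of its underside (the nose); z up its axis. Tapered nose 33 mm across at the tip, 41.6 mm at height 4 mm; spigot 43.2 mm across up to height 27 mm; barrel 58 mm across from height 27 to 87 mm (grip it at 50 to 70 mm).
- lens_lugs (a point): On the lens's axis, 6.5 mm above its underside, axes as the lens's. A pair of brass lugs along +x and -x, at heights 4 to 9 mm above the underside, 9 mm wide, reaching 28 mm from the axis. Orange marks on the lens's top face and side stand above the lugs. The lugs are alike: half a turn makes no difference.
- projector: White projector, fixed, laid on its back so that its lens opening faces up. Case 170 mm (x) by 200 mm (y), 114 mm high; origin at the centre of its underside on the table, z up. A black bezel 116 mm across, 6 mm high, surrounds the steel bayonet collar in the middle of its top.
- mount_face (a point): Centre of the collar's upper face, 120 mm above the projector's origin, z up, axes as the projector's. Bore 46.5 mm across. A pair of slots 12.4 mm wide, reaching 31 mm from the axis, point along the projector's +x and -x only roughly: the collar is clocked by up to 0.25 rad either way, which is not measured and differs each time; orange marks on the bezel show it to a camera.
- mount_flange (a point): On the mount's axis 6 mm below the face: underside of the flange. Lugs that miss the slots sit on the face, nose 4 mm below it: turn a little and try again (lugs enter within about 0.06 rad of the slots) until the lens drops. Lugs pass under the flange only while the nose is pressed at least 15.2 mm below the face; 17 to 19 mm is a good depth.
- mount_seat (a point): On the mount's axis 9.5 mm below the face: free position of the spring-loaded seat disc (39 mm across) that the nose presses down. It pushes up with about 5 N at first touch, 0.7 N more per mm, hard stop with the nose 21.5 mm below the face. A lens left in the slots unturned stands at 9.5 mm; left half turned, at 15 mm.
- mount_lock (a point): On the mount's axis 12 mm below the face: where the underside of a locked lens stands. The lock lies 1.40 rad clockwise (seen from above) from the slots, with a hard stop about 0.07 rad beyond; anticlockwise is blocked. There the spring lifts the lugs 3 mm into notches under the flange once the lens is allowed to rise, and it can no longer turn back.
- tumbler: Empty green glass, 68 mm across at the rim, 95 mm tall, loose, upright; origin at the centre of its underside. To be left alone.
- remote: Black remote control lying flat, 45 x 160 x 16 mm, loose, origin at the centre of its underside. To be left alone.
- disc_cases: Stack of three disc cases lying flat, 143 x 196 x 42 mm, loose, origin at the centre of its underside. To be left alone.
- dust_cap: Black round dust cap, 60 mm across, 14 mm high, loose, lying flat; origin at the centre of its underside. To be left alone.
Mind the look-alikes: they are no part of the job. There is more than one size of the lens; the one meant has the size given above.

How it is judged:
By the outcome, as a careful person would: the job done as asked, in the order asked, and still so for the second after the job is handed in, with the robot touching nothing.
It also fails if it takes over 67 s, if anything falls off the work surface, if the arm or the gripper's body presses on something with over 40 N, if the wrist force passes 120 N, or if a joint passes its speed limit or range.

## Robot

A 6-joint arm with a two-finger parallel gripper is mounted at the origin on the work surface. World frame = base frame: x ahead of the robot, y to its left, z up, the work surface at z = 0. Lengths are in m, angles in rad, forces in N, time in s.
With the tool pointing down it reaches from about 0.3 to 0.825 m from the base axis. Payload 5.4 kg.
Tool frame: the origin (TCP) lies at the very end of the fingers, on their centre line; the grasp point (between the pads) lies 19 mm behind it; z points along the fingers, y is the line along which they close (so a half turn about z gives the same grasp; the last joint's range is limited). The gripper opens to 92 mm and grips with 3 to 60 N. Pads are 20 mm wide; open, the fingers measure 128 mm over their backs; the gripper's body (75 mm by 189 mm) begins 69 mm behind the grasp point.
Start: joints at [1.108, 0.158, 1.597, -0, 1.386, -0.21], TCP at [0.144, 0.557, 0.215] pointing down, gripper open.
Joint ranges: [-2.91, 2.91], [-0.94, 2.29], [0.18, 2.7], [-1.29, 4.43], [0.17, 2.64], [-3, 3]. Speed limits (rad/s): [2.57, 2.57, 3.14, 3.14, 3.14, 3.14].

## Interface

Orientations are given as a rotation vector (axis times angle).
In Python, from workcell import bot gives the robot as it stands. Calls block until the motion is done:
- bot.goto(position, orientation): joint-space move of the TCP to a pose.
- bot.line_to(position, rot=None, max_speed=0.15): straight line of the TCP; rot=None keeps the orientation; max_speed is the mean speed in m/s.
- bot.set_joints(angles): joint-space move.
- bot.set_gripper(opening, newtons=None): opening from 0.0 (shut) to 1.0 (fully open); newtons is the grip in N (None keeps the last); returns when the fingers have stopped.
- bot.hold(seconds).
- bot.inverse_kinematics(position, orientation): joint angles nearest the present ones, or None.
- bot.read_camera(name): name is "side" or "top"; returns a dict with "pixels" (400x640x3 uint8, blue, green, red), "fx", "fy", "cx", "cy" (pixels), "R" (3x3) and "t" (3): a world point X has camera coordinates R X + t. Camera axes: x right, y down, z forward; pixel columns grow to the right and rows downward; lengths in m; the calibration is good to about 2 mm. A picture is of the moment at which its call begins. There is no depth.
A pose or a line that the arm cannot do raises bot.MotionError and nothing moves.
- bot.job_done(): hands the job in; it is judged then, once.
Readings, each from a call of its own:
- bot.current_clock(): time.
- bot.current_joints(): joint angles.
- bot.current_joint_vel(): joint speeds.
- bot.current_effort(): joint torques, N m.
- bot.current_ee_pos(): TCP position.
- bot.current_tool_rot(): TCP orientation.
- bot.current_contact_force(): force on the tool from outside, world axes, zero at the start.
- bot.current_ft_torque(): the same for the moment, N m.
- bot.current_opening(): opening from 0.0 (shut) to 1.0 (fully open).
- bot.current_grip_force(): force on a finger pad.
Only numpy, scipy, OpenCV 4.12 (cv2) and the standard library are available. Lean on these libraries where they do the work, as an engineer would, in place of code of your own. Each camera call takes 0.05 s, during which the arm holds its last target. There are 200 camera calls.

## Working session

There is one attempt and no reset: what is moved stays moved. The work goes in short steps, each a Python script; the robot and the scene stay as the last script left them, time stands still between calls to the robot, and variables do not carry over. Pictures are saved under pics/ and viewed, at most 10 in all, crops included, and the job is handed in when it is done.

```bash
mkdir -p pics; python3 - <<'E'
from workcell import bot
import cv2,numpy as np
for n in("top","side"):
    c=bot.read_camera(n); cv2.imwrite(f"pics/{n}0.png",c["pixels"]); print(n,c["fx"],c["fy"],c["cx"],c["cy"],np.round(c["R"],4).tolist(),np.round(c["t"],4).tolist(), (-np.array(c["R"]).T@c["t"]).round(3))
print(bot.current_tool_rot(),bot.current_clock())
E
```

```text
top 496.6895621466561 496.6895621466561 318.7034978528327 196.6074815569626 [[0.0095, -0.9998, -0.0191], [-0.9974, -0.0081, -0.0718], [0.0717, 0.0197, -0.9972]] [-0.0567, 0.6358, 1.2284] [ 0.547 -0.076  1.27 ]
side 462.33940309179394 462.33940309179394 313.5555294203385 204.8609586738485 [[0.873, -0.4872, 0.0233], [-0.2849, -0.548, -0.7865], [0.396, 0.6799, -0.6172]] [-0.5756, 0.2018, 1.0132] [ 0.159 -0.859  0.797]
[-3.95982157e-01 -3.11596609e+00  2.54047938e-03] 0.1
```

View pics/top0.png

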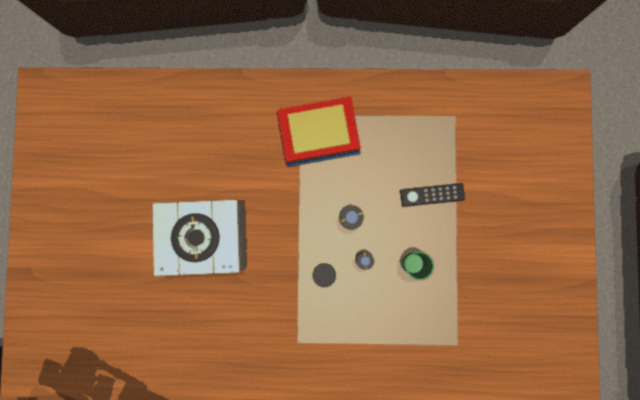

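View pics/side0.png

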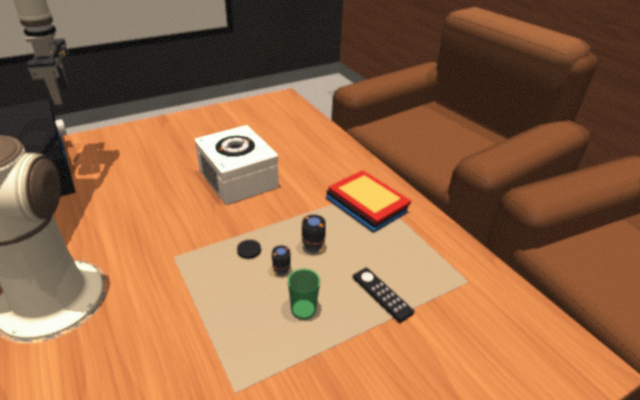

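The top view shows the large lens at (350,217), with the smaller look-alike at (365,260) and the projector collar at (195,237). I'll zoom in on these to measure them.

```bash
python3 - <<'E'
import cv2,numpy as np
im=cv2.imread("pics/top0.png")
a=cv2.resize(im[192:242,325:375],(400,400),interpolation=cv2.INTER_CUBIC)
b=cv2.resize(im[207:267,165:225],(400,400),interpolation=cv2.INTER_CUBIC)
cv2.imwrite("pics/crop0.png",np.hstack([a,b]))
h=cv2.cvtColor(im,cv2.COLOR_BGR2HSV)
m=cv2.inRange(h,(12,90,90),(30,255,255))
for x0,x1,y0,y1 in((338,364,204,230),(172,218,215,262)):
    s=m[y0:y1,x0:x1];n,l,st,c=cv2.connectedComponentsWithStats(s)
    for i in range(1,n): print(st[i,4],(c[i]+[x0,y0]).round(2),st[i,:4])
E
```

```text
12 [359.83 213.08] [20  8  5  3]
10 [342.3 220.3] [ 2 15  5  4]
18 [192.39 218.72] [19  1  4  6]
17 [195.76 255.94] [22 39  4  5]
```

View pics/crop0.png

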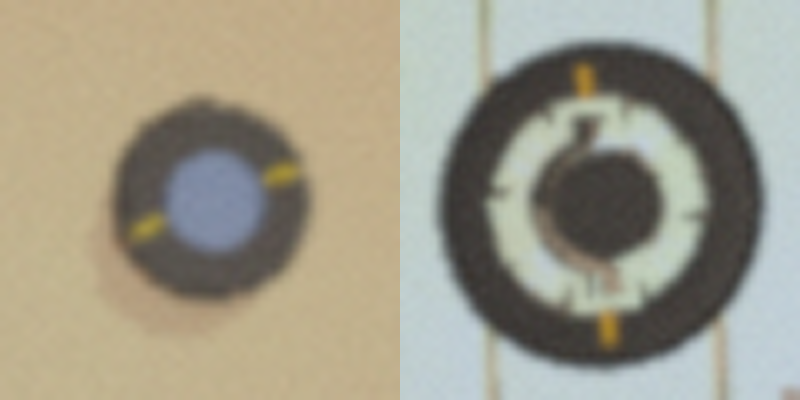

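The lens marks run through the lens centre at about (351,217), and the bezel marks at (192.4,218.7) and (195.8,255.9) give the slot line. Next I'll compute the poses and choose a grasp yaw.

```bash
cat > h.py <<'E'
from workcell import bot
import cv2,numpy as np
from scipy.spatial.transform import Rotation as Ro
def ray(c,uv,z):
    R=np.array(c["R"]);t=np.array(c["t"])
    d=R.T@np.array([(uv[0]-c["cx"])/c["fx"],(uv[1]-c["cy"])/c["fy"],1.]);o=-R.T@t
    return o+d*(z-o[2])/d[2]
def proj(c,X):
    p=np.array(c["R"])@X+np.array(c["t"]);return np.array([c["fx"]*p[0]/p[2]+c["cx"],c["fy"]*p[1]/p[2]+c["cy"]])
def rot(a): return (Ro.from_euler("z",a)*Ro.from_euler("x",np.pi)).as_rotvec()
def yaw(): # tool yaw
    M=(Ro.from_rotvec(bot.current_tool_rot())*Ro.from_euler("x",-np.pi)).as_matrix();return np.arctan2(M[1,0],M[0,0])
E
python3 - <<'E'
from h import *
c=bot.read_camera("top");im=c["pixels"];hs=cv2.cvtColor(im,cv2.COLOR_BGR2HSV)
def blob(m,x,y,r):
    s=np.zeros_like(m);s[y-r:y+r,x-r:x+r]=m[y-r:y+r,x-r:x+r]
    k=max(cv2.findContours(s,cv2.RETR_EXTERNAL,cv2.CHAIN_APPROX_NONE)[0],key=cv2.contourArea);return cv2.fitEllipse(k)
dark=((hs[...,2]<130)).astype(np.uint8)*255
eb=blob(dark,195,237,30);print("bezel",eb)
blue=cv2.inRange(hs,(95,50,60),(130,255,255));el=blob(blue,350,217,12);print("lensglass",el)
A=[ray(c,p,.087) for p in((359.83,213.08),(342.3,220.3))]
B=[ray(c,p,.120) for p in((192.39,218.72),(195.76,255.94))]
ce=lambda P:(P[0]+P[1])/2
ang=lambda P:np.arctan2(*(P[0]-P[1])[1::-1])
print("lens",ce(A),ray(c,el[0],.087),ang(A)); print("mount",ce(B),ray(c,eb[0],.12),ang(B))
L=ray(c,el[0],.087);M=(ce(B)+ray(c,eb[0],.12))/2;la,ma=ang(A),ang(B)
s=bot.read_camera("side");print("side pred lens top",proj(s,L),"bezel",proj(s,M))
si=s["pixels"];h2=cv2.cvtColor(si,cv2.COLOR_BGR2HSV)
print("side bezel",blob((h2[...,2]<110).astype(np.uint8)*255,235,146,25)); 
try: print("side glass",blob(cv2.inRange(h2,(95,60,50),(130,255,255)),314,218,12))
except Exception as e: print(e)
for k in range(2):
  d=ma-la+k*np.pi; d=(d+np.pi)%(2*np.pi)-np.pi
  for g in np.arange(-3,3.1,.25):
    J=[bot.inverse_kinematics(p,rot(a)) for p,a in (([*L[:2],.041],g),([*M[:2],.2],g+d),([*M[:2],.15],g+d-1.5))]
    print(k,round(d,2),g,[None if j is None else round(j[5],2) for j in J])
E
```

```text
bezel ((194.70819091796875, 237.26080322265625), (47.456459045410156, 48.376686096191406), 31.32927131652832)
lensglass ((351.3866882324219, 216.62142944335938), (9.238664627075195, 9.775065422058105), 75.94874572753906)
lens [ 0.58442429 -0.12982517  0.087     ] [ 0.58459243 -0.13058455  0.087     ] -1.1715635130550703
mount [0.53242865 0.23502408 0.12      ] [0.53248415 0.23353922 0.12      ] 0.11845317341329004
side pred lens top [313.72048315 220.96206269] bezel [235.11606296 143.88777754]
side bezel ((234.58680725097656, 145.5211944580078), (17.767393112182617, 35.01445388793945), 86.41138458251953)
side glass ((313.4812316894531, 221.26979064941406), (8.870545387268066, 12.138075828552246), 75.3736343383789)
0 1.29 -3.0 [np.float64(-2.13), np.float64(-2.8), np.float64(-1.3)]
0 1.29 -2.75 [np.float64(-2.38), None, np.float64(-1.55)]
0 1.29 -2.5 [np.float64(-2.63), np.float64(2.99), np.float64(-1.8)]
0 1.29 -2.25 [np.float64(-2.88), np.float64(2.74), np.float64(-2.05)]
0 1.29 -2.0 [None, np.float64(2.49), np.float64(-2.3)]
0 1.29 -1.75 [np.float64(2.9), np.float64(2.24), np.float
[... 2254 characters left out ...]
(0.65), None, np.float64(-1.65)]
1 -1.85 0.75 [np.float64(0.4), np.float64(2.88), np.float64(-1.9)]
1 -1.85 1.0 [np.float64(0.15), np.float64(2.63), np.float64(-2.15)]
1 -1.85 1.25 [np.float64(-0.1), np.float64(2.38), np.float64(-2.4)]
1 -1.85 1.5 [np.float64(-0.35), np.float64(2.13), np.float64(-2.65)]
1 -1.85 1.75 [np.float64(-0.6), np.float64(1.88), np.float64(-2.9)]
1 -1.85 2.0 [np.float64(-0.85), np.float64(1.63), None]
1 -1.85 2.25 [np.float64(-1.1), np.float64(1.38), np.float64(2.88)]
1 -1.85 2.5 [np.float64(-1.35), np.float64(1.13), np.float64(2.63)]
1 -1.85 2.75 [np.float64(-1.6), np.float64(0.88), np.float64(2.38)]
1 -1.85 3.0 [np.float64(-1.85), np.float64(0.63), np.float64(2.13)]
```

```bash
python3 - <<'E'
from h import *
g=0.5;L=np.array([.5845,-.1302])
bot.set_gripper(1.0)
bot.goto([*L,.17],rot(g))
bot.line_to([*L,.041],max_speed=.12)
print(bot.current_clock(),bot.current_contact_force())
bot.set_gripper(0.0,30)
print(bot.current_opening()*92,bot.current_grip_force(),bot.current_contact_force())
bot.line_to([*L,.20],max_speed=.12)
print(bot.current_opening()*92,bot.current_ee_pos(),bot.current_contact_force(),bot.current_clock())
M=np.array([.5325,.2343]);d=1.29
bot.goto([*M,.30],rot(g+d))
bot.line_to([*M,.175],max_speed=.12) # nose at .134
c=bot.read_camera("side");cv2.imwrite("pics/s1.png",cv2.resize(c["pixels"][80:210,170:300],(600,600),interpolation=cv2.INTER_CUBIC))
print(bot.current_ee_pos(),yaw(),bot.current_contact_force(),bot.current_clock())
E
```

```text
4.5167 [ 0.19386234 -0.03690506  0.0152979 ]
58.03408815888132 30.000112652778625 [-0.54129093 -0.51790352  2.05268125]
57.559068431266844 [ 0.58390923 -0.12996373  0.19888714] [-0.18347226 -0.6798676  -3.52355424] 6.6
[0.53326839 0.23444693 0.17621094] 1.7899534002662227 [-0.64858754 -0.91656948 -2.9270885 ] 9.2667
```

View pics/s1.png

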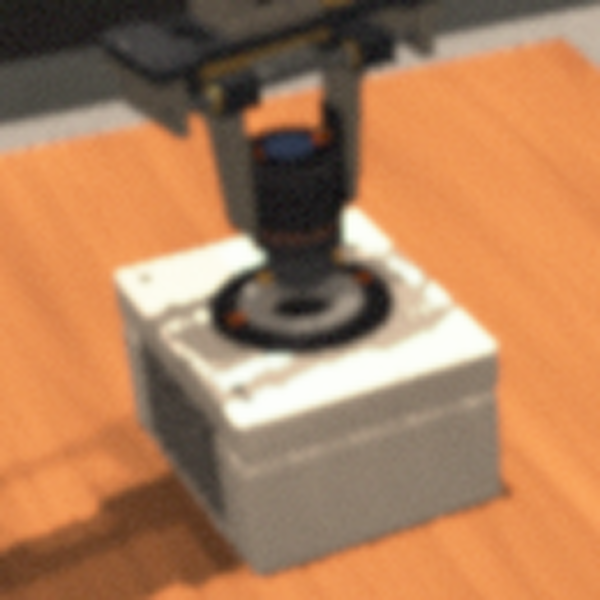

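The lens is upright in the gripper. Its brass lugs at (265,278) and (340,255) lie parallel to the bezel marks at (237,318) and (365,280). I'll lower it while watching the force.

```bash
python3 - <<'E'
from h import *
M=np.array([.5325,.2343]);f0=bot.current_contact_force()
t0=bot.current_ft_torque()
for z in np.arange(.167,.1485,-.002):
    bot.line_to([*M,z],max_speed=.03); f=np.array(bot.current_contact_force())-f0
    print(round(z,4),np.round(bot.current_ee_pos(),4),f.round(1),(np.array(bot.current_ft_torque())-t0).round(2))
    if f[2]>12 or np.hypot(f[0],f[1])>10: break
print(bot.current_clock())
E
```

```text
0.167 [0.5323 0.2342 0.1666] [ 0.8  0.2 -0.2] [ 0.03 -0.01  0.01]
0.165 [0.5324 0.2343 0.1649] [ 1.2  0.  -1.3] [ 0.   -0.01 -0.04]
0.163 [0.5324 0.2343 0.1628] [ 0.9  1.1 -0.6] [-0.02 -0.01 -0.02]
0.161 [0.5324 0.2343 0.1608] [ 0.9  1.6 -1.1] [ 0.04 -0.05 -0.03]
0.159 [0.5324 0.2343 0.1588] [ 0.4  1.4 -0.4] [-0.01  0.05  0.01]
0.157 [0.5324 0.2343 0.1568] [ 0.1  0.7 -0.6] [ 0.05  0.04 -0.03]
0.155 [0.5324 0.2343 0.1548] [ 0.1  0.8 -0.1] [ 0.07 -0.05  0.05]
0.153 [0.5324 0.2343 0.1528] [ 0.8  1.4 -0.4] [-0.    0.04 -0.02]
0.151 [0.5329 0.2344 0.1516] [0.4 1.6 3.4] [-0.03  0.11 -0.01]
0.149 [0.5329 0.2344 0.1497] [0.6 1.6 5.6] [-0.1   0.15 -0.02]
11.9333
```

The lens dropped into the slots and met the spring at the expected height. Now I'll press and twist.

```bash
python3 - <<'E'
from h import *
M=np.array(bot.current_ee_pos())[:2]; M=np.array([.5325,.2343])
y0=1.79
for z in(.146,.1425):
    bot.line_to([*M,z],max_speed=.02)
print(bot.current_ee_pos(),np.round(bot.current_contact_force(),1),np.round(bot.current_ft_torque(),2))
z=.1425;t0=bot.current_ft_torque()[2]
for a in np.r_[np.arange(.15,1.3,.15),1.28,1.34,1.4,1.44,1.48]:
    bot.line_to([*M,z],rot(y0-a),max_speed=.02)
    f=np.array(bot.current_contact_force());tz=bot.current_ft_torque()[2]-t0
    print(round(a,2),round(y0-yaw(),3),np.round(bot.current_ee_pos(),4),f.round(1),round(tz,2),round(bot.current_clock(),1))
    if abs(tz)>.8 or np.hypot(*f[:2])>15 or f[2]>30: break
E
```

```text
[0.53294604 0.234407   0.143392  ] [-1.6 -0.3  7.2] [-0.14  0.5   0.01]
0.15 0.15 [0.5334 0.2345 0.1437] [-1.3 -2.   6.7] -0.11 12.9
0.3 0.3 [0.5335 0.2345 0.1437] [-0.4  0.5  7.3] -0.1 13.2
0.45 0.45 [0.5336 0.2345 0.1438] [-0.4  0.1  6.8] -0.08 13.5
0.6 0.6 [0.5336 0.2345 0.1438] [ 0.5 -1.   7.1] -0.1 13.8
0.75 0.75 [0.5336 0.2344 0.1438] [-0.2  0.4  8.1] -0.1 14.1
0.9 0.9 [0.5336 0.2345 0.1438] [-0.3 -0.6  6.5] -0.08 14.4
1.05 1.05 [0.5337 0.2344 0.1438] [-0.6  0.2  7. ] -0.06 14.7
1.2 1.201 [0.5337 0.2344 0.1438] [-0.3 -0.2  7. ] -0.08 15.0
1.28 1.28 [0.5337 0.2344 0.1439] [-0.6 -0.9  7.3] -0.04 15.2
1.34 1.34 [0.5337 0.2344 0.1438] [-0.  -0.7  7.5] -0.06 15.5
1.4 1.4 [0.5335 0.2344 0.1438] [-0.4  0.1  7.2] -0.04 15.7
1.44 1.44 [0.5327 0.2343 0.1437] [-4.1 -1.5  9.1] 0.08 16.0
1.48 1.478 [0.5324 0.2343 0.1437] [-5.8 -1.8 10.1] 0.71 16.2
```

The stop was felt at about 1.46 rad. I'll back off slightly, let it rise into the lock, and check it with a small turn back before releasing.

```bash
python3 - <<'E'
from h import *
M=np.array([.5325,.2343]);y0=1.79
def say(s): print(s,round(y0-yaw(),3),np.round(bot.current_ee_pos(),4),np.round(bot.current_contact_force(),1),np.round(bot.current_ft_torque(),2),round(bot.current_clock(),1))
bot.line_to([*M,.1425],rot(y0-1.42),max_speed=.02);say("back")
for z in(.1445,.1465,.148,.149):
    bot.line_to([*M,z],max_speed=.02);say(z)
for a in(1.39,1.36,1.33):
    bot.line_to([*M,.149],rot(y0-a),max_speed=.02);say("test")
    if abs(bot.current_ft_torque()[2])>.6: break
bot.line_to([*M,.149],rot(y0-1.42),max_speed=.02);say("end")
E
```

```text
back 1.42 [0.5328 0.2344 0.1435] [-2.7 -0.8  6.9] [-0.11  0.59  0.05] 16.5
0.1445 1.42 [0.5328 0.2344 0.1453] [-1.4 -0.3  5.9] [-0.11  0.45  0.04] 16.7
0.1465 1.42 [0.5328 0.2344 0.147 ] [-0.3 -0.4  5. ] [-0.09  0.39  0.05] 17.0
0.148 1.42 [0.5327 0.2344 0.1482] [-0.4  1.2  4.6] [-0.05  0.13  0.03] 17.2
0.149 1.42 [0.5327 0.2343 0.149 ] [ 1.2 -0.5  3.2] [ 0.03 -0.05  0.07] 17.5
test 1.391 [0.5327 0.2343 0.1491] [ 0.8 -0.4  3.2] [ 0.03 -0.06  0.01] 17.7
test 1.361 [0.5326 0.2343 0.149 ] [1.4 0.6 3.6] [-0.   -0.06  0.05] 18.0
test 1.331 [0.5324 0.2342 0.149 ] [-1.  -1.   4.1] [-0.07  0.09 -0.08] 18.2
end 1.418 [0.5323 0.2343 0.1489] [-1.  -0.4  3.4] [-0.05  0.11 -0.04] 18.5
```

```bash
python3 - <<'E'
from h import *
M=np.array([.5325,.2343])
bot.set_gripper(1.0); print(np.round(bot.current_contact_force(),1))
bot.line_to([*M,.26],max_speed=.12)
bot.goto([.35,.0,.40],rot(.3))
t=bot.read_camera("top")["pixels"];c=bot.read_camera("side");s=c["pixels"]
h=cv2.cvtColor(t,cv2.COLOR_BGR2HSV);m=cv2.inRange(h,(12,90,90),(30,255,255));n,l,st,ce=cv2.connectedComponentsWithStats(m[205:270,165:225])
print([(st[i,4],(ce[i]+[165,205]).round(1).tolist()) for i in range(1,n) if st[i,4]>4])
hs=cv2.cvtColor(s,cv2.COLOR_BGR2HSV);b=cv2.inRange(hs[90:150,200:270],(95,60,50),(130,255,255));print("glass",np.argwhere(b).mean(0)[::-1]+[200,90])
for z in(.192,.195,.198):print(z,proj(c,np.array([*M,z])))
a=cv2.resize(t[207:267,165:225],(400,400),interpolation=cv2.INTER_CUBIC);b=cv2.resize(s[90:190,185:285],(400,400),interpolation=cv2.INTER_CUBIC)
cv2.imwrite("pics/e.png",np.hstack([a,b]));print(bot.current_clock())
E
```

```text
[0.4 0.3 1.1]
[(np.int32(18), [192.4, 218.7]), (np.int32(16), [194.9, 234.7]), (np.int32(14), [175.1, 240.1]), (np.int32(17), [195.8, 255.9])]
glass [232.52 120.46]
0.192 [232.98697273 121.04057977]
0.195 [232.89448832 120.05400763]
0.198 [232.80173235 119.06453871]
21.5333
```

View pics/e.png

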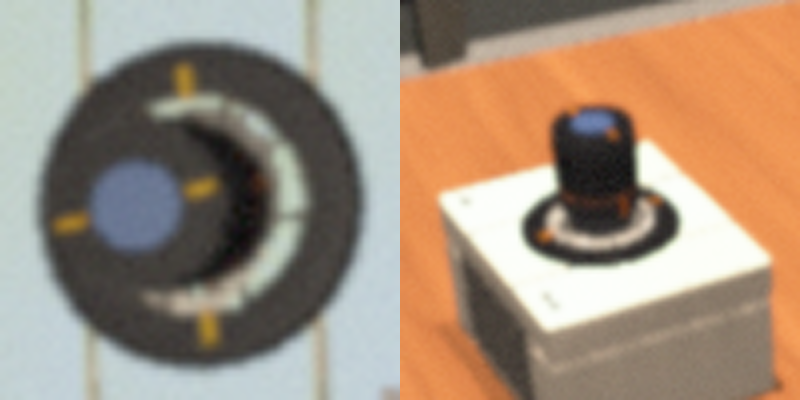

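The final view shows the lens upright on the mount axis. Its marks are about 80° (1.40 rad) clockwise of the slot marks. The glass in the side view is at row 120.5, which fits the locked height (top at about 0.195 m) rather than the half-turned 0.192 m. The neighbouring objects weren't touched.

```bash
python3 -c "
from workcell import bot
bot.hold(.5);print(bot.job_done())"
```

```text
the job is handed in; nothing more can be done
None
```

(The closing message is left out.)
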